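Unclamp a keyed door knob and hold it level for inspection

TASK

Turn the clamp's wing knob so that its arm swings clear of the door knob, then draw the door knob straight up out of its holder and turn it onto its side, so that its shank lies level, a good 25 cm above the bench. Finish while still holding it there, steady, in the gripper and touching nothing else; leave the padlock, the carton and the oil bottle where they are.

Things in the scene. Friction and masses are not known exactly. Their poses are not given: they have to be found in the camera images.
- fixture: Steel bench fixture, screwed down, its y within 40 degrees of the robot's y. Base plate 110 (x) by 230 (y) by 12 mm; origin centred under it on the bench, z up. A grey socket block 90 x 90 mm, its top 60 mm above the bench, is centred at y = -52.5 mm, with a vertical round hole (27 mm wide, 48 deep) in its middle; a round clamp pedestal (42 mm wide, 65 high) at y = +52.5 mm.
- clamp (a joint): Angle of the swing clamp about its vertical axis, rad. At 0 its arm points along the fixture's -y, over the door knob's rose, and blocks lifting. Grows counter-clockwise seen from above (arm goes towards the fixture's +x); stops at 0 and 1.6. Rose free from about 0.45; 0.7 and more is well clear. Starts at 0 to 0.2; 0.12 N m friction; stays where left.
- clamp_tip (a point): Tip of the clamp's flat steel arm, 88 mm from the clamp's axis; the arm is 16 mm wide and spans 68 to 76 mm above the bench; this point is at 72 mm.
- clamp_grip (a point): On the clamp's axis, 100 mm above the bench, in the black wing knob to grip: an upright bar 14 mm thick, 60 mm long (in line with the arm), 84 to 114 mm above the bench, rigid with the arm. The frame turns with the clamp: y along the bar, away from the arm's tip; x across the bar; z up.
- door_knob: Brass keyed door knob, round, 0.28 to 0.44 kg, shank down in the socket (1.5 mm play all round), key face up, any yaw. Origin: centre of the shank's end (14 mm above the bench when seated), z along the axis to the key face. Along z: shank 24 mm wide 0-46 mm; rose (flange) 64 wide 46-52, rests on the block; neck 28 wide 52-72; drum to grip 50 wide 72-106.
- knob_drum (a point): Centre of the door knob's drum, 89 mm along the knob's axis from its origin, 103 mm above the bench when seated; same axes as door_knob.
- padlock: Bystander: steel padlock lying flat, body 46 x 50 x 26 mm with a shackle; origin on the bench under it.
- carton: Bystander: closed white stock carton 70 x 110 x 60 mm high with a red band; origin under its centre.
- oil_bottle: Bystander: upright orange bottle 56 mm wide, 130 mm high; origin under its centre.
Mind the look-alikes: they are no part of the job. What is shaped like the door_knob but blue or green is not meant.

How it is judged (in metres and radians):
On the way, in this order (a step that is already met when the one before it is completed fails the run):
1. the clamp arm is turned clear of the door knob, which still stands in its holder (value of joint clamp above 0.45 rad and z of door_knob in the frame of fixture below 0.03 m), for 0.2 s.
2. the door knob is drawn up until its shank is out of the holder, still about upright, in the gripper (z of door_knob in the frame of fixture above 0.06 m and angle between door_knob's own z axis and vertical below 0.5 rad and contact force between the fingers and door_knob above 1 N), for 0.05 s.
At the end, for the whole second after the job is handed in: Door knob held still in the fingers (over 1 N; under 0.05 m/s, 0.3 rad/s), axis within 25 degrees of level, drum centre over 0.23 m above the bench, not touching the fixture; clamp still turned over 0.45 rad; padlock, carton and bottle within 30 mm of their starts (height (world z) of knob_drum above 0.23 m and angle between door_knob's own z axis and vertical between 1.13 and 2.01 rad and contact force between the fingers and door_knob above 1 N and contact force between door_knob and fixture below 0.1 N and linear speed of door_knob below 0.05 m/s and angular speed of door_knob below 0.3 rad/s and value of joint clamp above 0.45 rad and distance of each of padlock, carton, oil_bottle from where it was at the start of the episode below 0.03 m); the arm keeps its last pose, push and grip.
It fails at once if the padlock, carton or oil bottle is shifted by more than 30 mm (distance of any of padlock, carton, oil_bottle from where it was at the start of the episode above 0.03 m).
It also fails if it takes over 54 s, if anything falls off the work surface, if the arm or the gripper's body presses on something with over 40 N, if the wrist force passes 120 N, or if a joint passes its speed limit or range.

ROBOT

A 6-joint arm with a two-finger parallel gripper is mounted at the origin on the work surface. World frame = base frame: x ahead of the robot, y to its left, z up, the work surface at z = 0. Lengths are in mm, angles in rad, forces in N, time in s.
With the tool pointing down it reaches from about 350 to 975 mm from the base axis. Payload 7.1 kg.
Tool frame: the origin (TCP) lies at the very end of the fingers, on their centre line; the grasp point (between the pads) lies 19 mm behind it; z points along the fingers, y is the direction in which the jaws open and shut (so a half turn about z gives the same grasp; the last joint's range is limited). The gripper opens to 88 mm and grips with 3 to 60 N. Pads are 20 mm wide; open, the fingers measure 115 mm over their backs; the gripper's body (75 mm by 178 mm) begins 61 mm behind the grasp point.
Start: joints at [1.194, 0.423, 1.63, -0, 1.089, -0.019], TCP at [218.852, 585.413, 222.675] pointing down, gripper open.
Joint ranges: [-3, 3], [-0.9, 2.11], [0.09, 2.58], [-1.31, 4.45], [0.11, 2.69], [-2.54, 2.54]. Speed limits (rad/s): [2.39, 2.39, 3.01, 3.14, 3.14, 3.14].

INTERFACE

Orientations are given as a rotation vector (axis times angle).
In Python, from workcell import * gives the robot as it stands.
- The arm moves only by the tool play_rows, never from a script. Its argument "plan" is text: rows parted by semicolons, each of 7 numbers parted by spaces: the finger opening in cm, from 0 to 8.78, then the shift along the tool's x, y, z in cm, then the turn, a rotation vector about the tool's x, y, z in degrees. A call has 1 to 20 rows; each row shifts and turns the commanded pose from where the row before left it, along the tool's axes as they then stand; what a row does not reach is not made up. A row lasts 1/8 s, in which the tool goes at most 62.5 mm and 10.7 degrees, less where a joint would pass 70% of its speed; a pose out of reach is approached as far as the arm can. A call is refused whole if a number of a shift passes 6.25 or a number of a turn 10.7, either way. A call with a gripper value outside its range is refused whole. The fingers move at their own pace and stop on an object; the grip force is fixed at half the most. Time passes only in rows, so rows that do not move let the fingers close. It gives the time, the measured TCP pose, the force and the opening at its end, in the units of the state.
- get_obs(): the state, without advancing time (a new reading comes with each control period).
- get_image(name): name is "scene" or "top" or "wrist"; returns a dict with "pixels" (480x640x3 uint8, red, green, blue), "range_z" (480x640 float32, mm along the optical axis (not along the pixel's ray), 0 where there is no reading), "fx", "fy", "cx", "cy" (pixels), "eye" and "attitude" of the camera in the world. Camera axes: x right, y down, z forward; pixel columns grow to the right and rows downward; lengths in mm; the calibration is good to about 2 mm. A picture is of the moment at which its call begins.
- close_job(): hands the job in, once; it reports no verdict.
The state is a dict: "t": time; "qpos": joint angles; "qvel": joint speeds; "joint_torque": joint torques, N m; "ee_pos": TCP position; "orientation": TCP orientation; "ft_force": force on the tool from outside, world axes, zero at the start; "moment": the same for the moment, N m; "width": finger opening in mm.
Only numpy, scipy, OpenCV 4.12 (cv2) and the standard library are available. Lean on these libraries where they do the work, as an engineer would, in place of code of your own. Each camera call takes 0.05 s, during which the arm holds its last target. There are 200 camera calls.

## Working session

There is one attempt and no reset: what is moved stays moved. The work goes in short steps, Python scripts to look and compute and a tool call to move; the robot and the scene stay as the last step left them, time stands still between calls to the robot, and variables do not carry over. Pictures are saved under pics/ and viewed, about 8 in all and at most 12, crops included, and the job is handed in when it is done.

Besides the shell and the picture viewer there is one more tool, called as name(argument=value, ...) on one line, values as JSON. play_rows: Moves the arm, as the interface text tells. Its arguments: {"type":"object","properties":{"plan":{"type":"string"}},"required":["plan"]}

```bash
mkdir -p pics; cat > h.py <<'E'
from workcell import *
import numpy as np, cv2
from scipy.spatial.transform import Rotation as R
def snap(name,fn):
    im=get_image(name); cv2.imwrite('pics/'+fn,np.ascontiguousarray(im['pixels'][:,:,::-1])); np.savez('pics/'+fn[:-4]+'.npz',**im); return im
def rot(a):
    a=np.array(a,float)
    return a if a.shape==(3,3) else (R.from_rotvec(a).as_matrix() if a.size==3 else None)
def cloud(im):
    z=im['range_z'].astype(float); v,u=np.mgrid[0:480,0:640]
    p=np.stack([(u-im['cx'])/im['fx']*z,(v-im['cy'])/im['fy']*z,z],-1)
    P=p@rot(im['attitude']).T+np.array(im['eye']); P[z<=0]=np.nan
    return P
E
python3 - <<'E'
from h import *
for n in ['top','scene']:
    im=snap(n,n+'0.png'); print(n,im['eye'],im['attitude'],im['fx'])
print(get_obs())
E
```

```text
top [ 397.48151722   13.54505783 1352.72655496] [-2.17706712  2.14866966 -0.12335124] 479.14563975557223
scene [1413.22949019  140.94505528 1116.05454288] [-1.64615824 -1.97793362  0.73695587] 604.0624229842002
{'t': 0.1, 'qpos': array([ 1.19399926e+00,  4.23757468e-01,  1.63060097e+00, -1.74501105e-05,
        1.08858363e+00, -1.90149779e-02]), 'qvel': array([ 0.00077537, -0.00279948, -0.00176416, -0.0007584 , -0.0008732 ,
       -0.0006462 ]), 'joint_torque': array([-4.18222535e-04, -5.45611954e+01, -2.74323392e+01,  6.45024539e-02,
        1.87852298e-02, -6.33439669e-06]), 'ee_pos': array([218.68112733, 584.96762832, 221.98871811]), 'orientation': array([-5.58952889e-01, -3.09121335e+00,  2.08288811e-03]), 'ft_force': array([ 0.68210999, -0.49092042,  0.14523924]), 'moment': array([ 0.00145247,  0.06021715, -0.01579299]), 'width': 87.84440711381755}
```

View pics/top0.png

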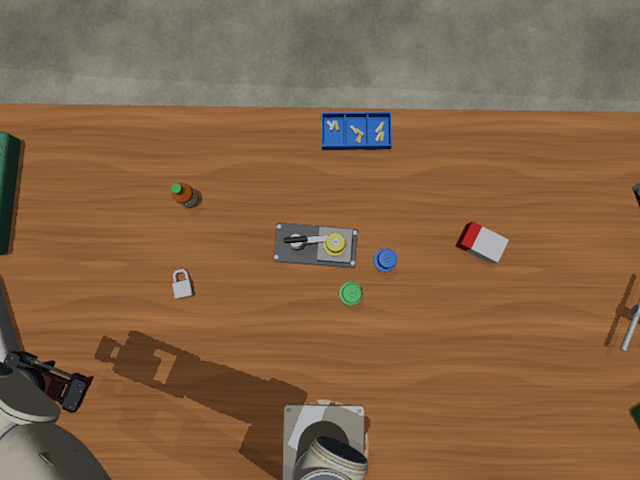

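View pics/scene0.png

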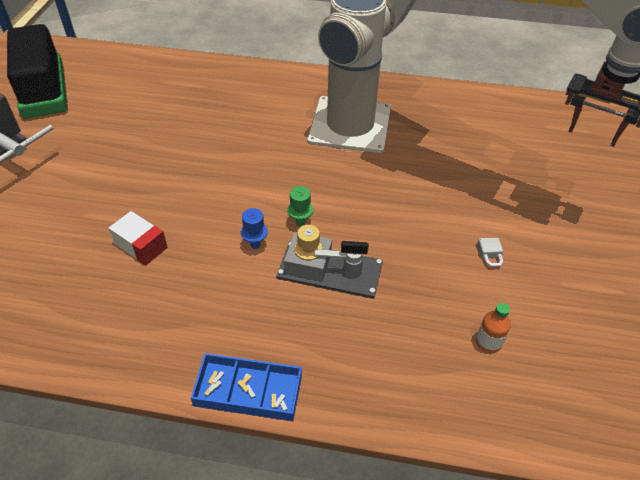

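Top view: brass knob at (335,243), wing knob (black) at (297,240), with its arm pointing right over the rose. Look-alikes are blue (386,260) and green (351,293); I choose the yellow brass one in the fixture. The scene view agrees, with brass at (308,238) and the wing at (354,247).

```bash
python3 - <<'E'
from h import *
for n,box in [('top',(265,215,365,275)),('scene',(270,215,390,300))]:
    d=dict(np.load(f'pics/{n}0.npz')); P=cloud(d); px=d['pixels'].astype(int); hsv=cv2.cvtColor(d['pixels'],cv2.COLOR_RGB2HSV).astype(int)
    x0,y0,x1,y1=box; m=np.zeros((480,640),bool); m[y0:y1,x0:x1]=1
    z=P[...,2]
    brass=m&(hsv[...,0]>18)&(hsv[...,0]<32)&(hsv[...,1]>110)&(z>112)&(z<130)
    wing=m&(px.max(-1)<60)&(z>100)&(z<125)
    arm=m&(z>66)&(z<84)&(hsv[...,1]<60)&(px.max(-1)>120)
    plate=m&(z>6)&(z<20)
    for nm,k in [('brass',brass),('wing',wing),('arm',arm),('plate',plate)]:
        Q=P[k]; 
        if len(Q)<5: print(n,nm,len(Q)); continue
        r=cv2.minAreaRect(Q[:,:2].astype(np.float32)); c,s=cv2.minEnclosingCircle(Q[:,:2].astype(np.float32))
        print(n,nm,len(Q),'med',np.median(Q,0).round(1),'zmin/max',Q[:,2].min().round(1),Q[:,2].max().round(1),'rect',np.round(r[0],1),np.round(r[1],1),round(r[2],1),'circ',np.round(c,1),round(s,1))
    # block top/other bystander not needed
    c=d['pixels'][y0:y1,x0:x1]; cv2.imwrite(f'pics/{n}_c.png',cv2.resize(c,None,fx=4,fy=4,interpolation=cv2.INTER_CUBIC)[:,:,::-1])
E
```

```text
top brass 145 med [549.6 -24.9 120.6] zmin/max 112.7 127.4 rect [544.9 -22.6] [44.1 47.3] 64.2 circ [545.7 -21.4] 24.6
top wing 86 med [552.2  82.1 113. ] zmin/max 100.7 122.4 rect [552.1  82.2] [11.8 57.1] 5.1 circ [550.2  82.1] 28.6
top arm 142 med [557.   30.2  76.8] zmin/max 66.2 84.0 rect [559.5  41.5] [95.1 71.4] 73.2 circ [560.7  42. ] 58.0
top plate 1726 med [540.7  68.   12.5] zmin/max 6.0 19.9 rect [550.1  32.1] [168.  280.8] 0.7 circ [552.8  28.8] 153.8
scene brass 244 med [548.2 -23.1 120.8] zmin/max 112.8 128.1 rect [543.5 -24.4] [49.2 48.3] 0.7 circ [543.5 -23.2] 25.9
scene wing 201 med [554.6  80.8 112.3] zmin/max 100.2 120.1 rect [551.7  80.8] [16.4 55.4] 3.5 circ [551.7  80.8] 27.9
scene arm 192 med [557.   26.9  76.7] zmin/max 66.1 83.8 rect [545.9  17.3] [ 77.9 158.6] 2.2 circ [542.3  14.7] 84.6
scene plate 2148 med [572.4  58.8  13. ] zmin/max 6.0 19.9 rect [506.8  16.9] [257.1 293.2] 9.2 circ [498.8  11.4] 185.8
```

Wing is at (552,81), knob at (545,−23). Their separation is 105 mm and the heights agree, and the bar's yaw gives a clamp angle of about 0.14 rad. I'll plan the move to above the wing.

```bash
cat >> h.py <<'E'
def down(yaw_deg):  # tool z down, tool y at world yaw
    a=np.radians(yaw_deg); y=np.array([np.cos(a),np.sin(a),0]); z=np.array([0,0,-1.]); return np.stack([np.cross(y,z),y,z],1)
def rows(goal,G,n,w,start=None):
    o=get_obs(); p=np.array(o['ee_pos']); C=rot(o['orientation']); g=np.array(goal,float)
    rv=R.from_matrix(C.T@G).as_rotvec(); step=R.from_rotvec(rv/n).as_matrix(); out=[]
    for i in range(n):
        s=C.T@((g-p)/n)/10; out.append(' '.join(f'{v:.2f}' for v in [w,*s,*np.degrees(rv/n)])); C=C@step
    print('; '.join(out))
E
python3 - <<'E'
from h import *
rows([540,81,200],down(4.3),12,8.5)
E
```

```text
8.50 -3.98 -3.00 0.19 -0.01 0.00 5.43; 8.50 -4.24 -2.61 0.19 -0.01 0.00 5.43; 8.50 -4.47 -2.19 0.19 -0.01 0.00 5.43; 8.50 -4.66 -1.76 0.19 -0.01 0.00 5.43; 8.50 -4.81 -1.31 0.19 -0.01 0.00 5.43; 8.50 -4.91 -0.85 0.18 -0.01 0.00 5.43; 8.50 -4.97 -0.38 0.18 -0.01 0.00 5.43; 8.50 -4.98 0.09 0.18 -0.01 0.00 5.43; 8.50 -4.95 0.56 0.18 -0.01 0.00 5.43; 8.50 -4.87 1.03 0.18 -0.01 0.00 5.43; 8.50 -4.75 1.49 0.18 -0.01 0.00 5.43; 8.50 -4.59 1.93 0.18 -0.01 0.00 5.43
```

View pics/top_c.png

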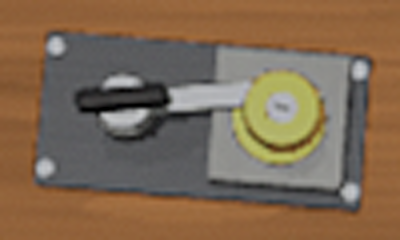

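The crop shows the brass drum at crop (283,108), the wing at (122,96), and the arm passing over the rose's upper-left edge. This is the right one.

play_rows(plan="8.5 -4 -3 0.2 0 0 5.4; 8.5 -4.2 -2.6 0.2 0 0 5.4; 8.5 -4.5 -2.2 0.2 0 0 5.4; 8.5 -4.7 -1.8 0.2 0 0 5.4; 8.5 -4.8 -1.3 0.2 0 0 5.4; 8.5 -4.9 -0.9 0.2 0 0 5.4; 8.5 -5 -0.4 0.2 0 0 5.4; 8.5 -5 0.1 0.2 0 0 5.4; 8.5 -5 0.6 0.2 0 0 5.4; 8.5 -4.9 1 0.2 0 0 5.4; 8.5 -4.7 1.5 0.2 0 0 5.4; 8.5 -4.6 1.9 0.2 0 0 5.4; 8.5 0 0 0 0 0 0; 8.5 0 0 0 0 0 0")

```text
t: 1.85
ee_pos: [541.1, 81.0, 198.3]
orientation: [-2.128, -2.31, 0.001]
ft_force: [-0.3, -1.5, 0.5]
width: 84.9
```

```bash
python3 - <<'E'
from h import *
o=get_obs(); print(o['t'],o['ee_pos'],o['qpos'])
im=snap('wrist','w1.png'); P=cloud(im); print(im['eye'],im['attitude'])
px=im['pixels'].astype(int); hsv=cv2.cvtColor(im['pixels'],cv2.COLOR_RGB2HSV).astype(int); z=P[...,2]
near=(abs(P[...,0]-550)<60)&(abs(P[...,1]-80)<50)
wing=near&(px.max(-1)<70)&(z>95)&(z<125)
near2=(abs(P[...,0]-545)<50)&(abs(P[...,1]+23)<50)
brass=near2&(z>113)&(z<128)
for nm,k in [('wing',wing),('brass',brass)]:
    Q=P[k]; print(nm,len(Q))
    if len(Q)>10: print(np.median(Q,0),cv2.minAreaRect(Q[:,:2].astype(np.float32)),cv2.minEnclosingCircle(Q[:,:2].astype(np.float32)),np.argwhere(k).mean(0))
E
```

```text
1.85 [541.13522873  81.03694292 198.25318427] [1.26757694e-01 3.41335169e-01 1.82207591e+00 3.00585635e-04
 9.79431672e-01 4.44304354e-02]
[535.84248999 151.81025682 360.45982062] [2.87648936 0.11889388 0.01311689]
wing 1242
[550.45534684  82.26942272 113.59295338] ((550.4979248046875, 82.96621704101562), (13.183605194091797, 58.414432525634766), 5.425702095031738) ((552.0440063476562, 83.07137298583984), 29.47132110595703) [237.79710145 330.19082126]
brass 758
[544.55134633 -35.7453429  120.07529278] ((547.0770263671875, -23.252574920654297), (48.53624725341797, 41.46982192993164), 70.93082427978516) ((544.0120239257812, -22.075897216796875), 25.05225372314453) [380.43667546 310.02110818]
```

View pics/w1.png

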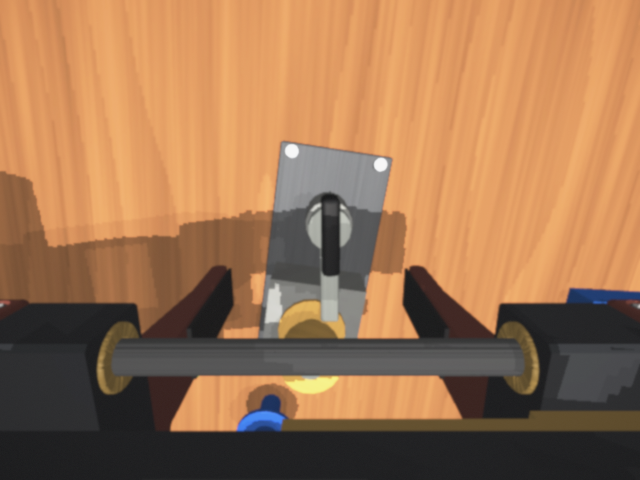

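The wrist view shows the wing at (330,236), between the open fingers in y, with the arm reaching the brass rose at (310,325). The positions agree with the first measurement, so I descend onto the wing and close.

play_rows(plan="8.5 0 1 2 0 0 -0.7; 6 0 0 2 0 0 0; 5 0 0 2 0 0 0; 5 0 0 2 0 0 0; 5 0 0 2 0 0 0; 5 0 0 1 0 0 0; 5 0 0 0 0 0 0; 0.8 0 0 0 0 0 0; 0.8 0 0 0 0 0 0; 0.8 0 0 0 0 0 0; 0.8 0 0 0 0 0 0; 0.8 0 0 0 0 0 0; 0.8 0 0 0 0 0 0")

```text
t: 3.52
ee_pos: [550.5, 81.5, 88.8]
orientation: [-2.114, -2.322, 0.003]
ft_force: [-5.3, -0.8, 5.1]
width: 13.6
```

play_rows(plan="0.8 0 0.05 0 0 0 -4; 0.8 0 0 0 0 0 -7; 0.8 0 0 0 0 0 -7; 0.8 0 0 0 0 0 -7; 0.8 0 0 0 0 0 -7; 0.8 0 0 0 0 0 -7; 0.8 0 0 0 0 0 -7; 0.8 0 0 0 0 0 -7; 0.8 0 0 0 0 0 0; 0.8 0 0 0 0 0 0; 0.8 0 0 0 0 0 0")

```text
t: 4.9
ee_pos: [550.8, 81.7, 88.8]
orientation: [-0.854, -3.02, 0.002]
ft_force: [-5.9, 0.3, 6.4]
width: 14.0
```

play_rows(plan="5 0 0 0 0 0 0; 5 0 0 0 0 0 0; 5 0 0 0 0 0 0; 5 0 0 0 0 0 0; 5 0 0 -2 0 0 0; 8.5 0 0 -3 0 0 0; 8.5 0 0 -3 0 0 0; 8.5 0 0 -3 0 0 0; 8.5 0 0 0 0 0 0; 8.5 0 0 0 0 0 0")

```text
t: 6.15
ee_pos: [551.7, 81.7, 198.0]
orientation: [-0.855, -3.022, 0.001]
ft_force: [-0.1, -0.2, -0.5]
width: 84.9
```

```bash
python3 - <<'E'
from h import *
o=get_obs(); print(o['t'],o['ee_pos'])
im=snap('wrist','w2.png'); P=cloud(im); z=P[...,2]
near2=(abs(P[...,0]-545)<45)&(abs(P[...,1]+23)<45)
Q=P[near2&(z>113)&(z<128)]
print(len(Q)); 
if len(Q)>10: print(np.median(Q,0),cv2.minEnclosingCircle(Q[:,:2].astype(np.float32)))
sc=snap('scene','s2.png'); cv2.imwrite('pics/s2c.png',cv2.resize(sc['pixels'][170:320,240:440],None,fx=4,fy=4,interpolation=cv2.INTER_CUBIC)[:,:,::-1])
rows([544.5,-22.5,200],down(2),8,8.7)
E
```

```text
6.15 [551.72681407  81.7077188  197.9602201 ]
999
[528.24541686 -23.37370032 119.89805367] ((534.2213134765625, -24.491424560546875), 22.780954360961914)
8.70 -0.61 -1.15 -0.03 -0.02 -0.01 7.05; 8.70 -0.75 -1.07 -0.03 -0.02 -0.01 7.05; 8.70 -0.87 -0.97 -0.03 -0.02 -0.01 7.05; 8.70 -0.98 -0.86 -0.03 -0.02 -0.01 7.05; 8.70 -1.08 -0.73 -0.03 -0.02 -0.01 7.05; 8.70 -1.16 -0.59 -0.03 -0.02 -0.01 7.05; 8.70 -1.23 -0.44 -0.03 -0.02 -0.01 7.05; 8.70 -1.27 -0.29 -0.03 -0.02 -0.01 7.05
```

View pics/w2.png

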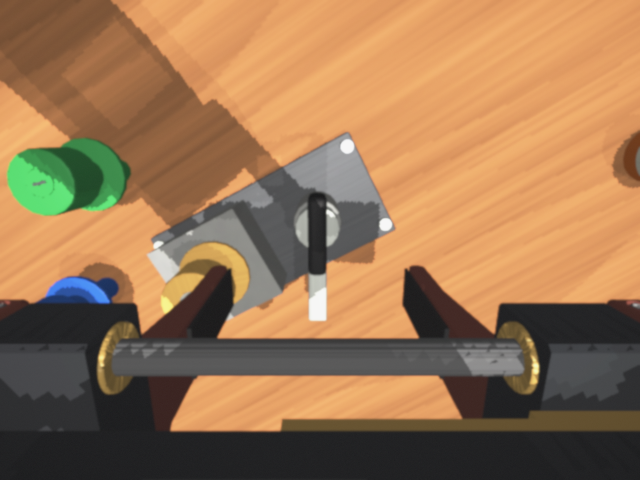

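The arm now points clear (tip at (317,320)), and the brass rose at (215,275) is uncovered. Next I go above the knob.

play_rows(plan="8.7 -0.6 -1.15 0 0 0 7; 8.7 -0.75 -1.05 0 0 0 7; 8.7 -0.85 -0.95 0 0 0 7; 8.7 -1 -0.85 0 0 0 7; 8.7 -1.1 -0.75 0 0 0 7; 8.7 -1.15 -0.6 0 0 0 7; 8.7 -1.25 -0.45 0 0 0 7; 8.7 -1.25 -0.3 0 0 0 7; 8.7 0 0 0 0 0 0; 8.7 0 0 0 0 0 0")

```text
t: 7.5
ee_pos: [545.3, -21.9, 198.0]
orientation: [-2.171, -2.269, 0.001]
ft_force: [-0.1, 0.5, 0.4]
width: 87.0
```

```bash
python3 - <<'E'
from h import *
o=get_obs(); print(o['t'],o['ee_pos'],o['qpos'],np.degrees(np.arctan2(*rot(o['orientation'])[[1,0],1])))
for n in ['wrist','top','scene']:
    im=snap(n,n+'3.png'); P=cloud(im); z=P[...,2]; hsv=cv2.cvtColor(im['pixels'],cv2.COLOR_RGB2HSV).astype(int)
    near2=(abs(P[...,0]-545)<35)&(abs(P[...,1]+23)<35)&(hsv[...,0]>15)&(hsv[...,0]<34)&(hsv[...,1]>90)
    Q=P[near2&(z>113)&(z<128)]
    print(n,len(Q))
    if len(Q)>10: print(np.median(Q,0),cv2.minEnclosingCircle(Q[:,:2].astype(np.float32)))
E
```

```text
7.5 [545.29245111 -21.90514741 198.04782846] [-6.20294934e-02  3.39518795e-01  1.82541680e+00  1.53865342e-04
  9.77781912e-01 -1.06154165e-01] 2.523234289635752
wrist 2977
[543.56233466 -19.80525565 119.99558117] ((543.6827392578125, -22.18497085571289), 24.744293212890625)
top 0
scene 268
[550.10480657 -22.12790933 120.36857835] ((544.8895263671875, -23.90102195739746), 26.05713653564453)
```

View pics/wrist3.png

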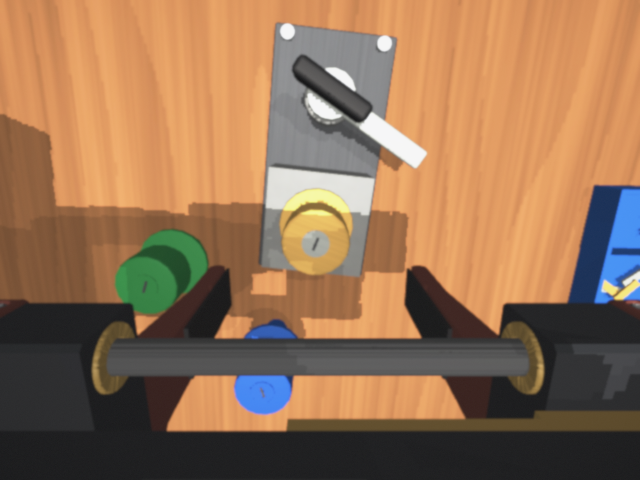

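The view shows the brass drum centred at (316,240), the clamp arm clear at upper right (tip (420,155)), and green and blue to the left and below, outside the fingers' path. I descend and grip.

play_rows(plan="8.7 0 -0.1 2 0 0 0; 8.7 0 0 2 0 0 0; 8.7 0 0 2 0 0 0; 8.7 0 0 2 0 0 0; 8.7 0 0 2 0 0 0; 8.7 0 0 1.4 0 0 0; 8.7 0 0 0 0 0 0; 4 0 0 0 0 0 0; 4 0 0 0 0 0 0; 4 0 0 0 0 0 0; 4 0 0 0 0 0 0; 4 0 0 0 0 0 0; 4 0 0 0 0 0 0")

```text
t: 9.28
ee_pos: [544.3, -22.2, 84.9]
orientation: [-2.174, -2.267, 0.001]
ft_force: [-2.8, 0.2, 5.8]
width: 49.5
```

play_rows(plan="4 0 0 -0.5 0 0 0; 4 0 0 -1 0 0 0; 4 0 0 -1 0 0 0; 4 0 0 -1 0 0 0; 4 0 0 -1 0 0 0; 4 0 0 -1 0 0 0; 4 0 0 -1.5 0 0 0; 4 0 0 -1.5 0 0 0; 4 0 0 -2 0 0 0; 4 0 0 -2 0 0 0; 4 0 0 -2 0 0 0; 4 0 0 -2 0 0 0; 4 0 0 -2 0 0 0; 4 0 0 -2 0 0 0; 4 0 0 -2 0 0 0; 4 0 0 -2 0 0 0; 4 0 0 -2 0 0 0; 4 0 0 -2 0 0 0; 4 0 0 0 0 0 0; 4 0 0 0 0 0 0")

```text
t: 11.78
ee_pos: [544.0, -22.2, 369.1]
orientation: [-2.174, -2.267, 0.001]
ft_force: [0.3, 0.1, -3.9]
width: 49.3
```

```bash
python3 - <<'E'
from h import *
o=get_obs(); print(o['t'],o['ee_pos'],o['qpos'],o['ft_force'],o['moment'])
E
```

```text
11.775 [543.97813652 -22.17827482 369.13123327] [-6.25907485e-02  1.63178801e-01  1.64475548e+00 -3.01418883e-05
  1.33463327e+00 -1.04491409e-01] [ 0.2943354   0.13528804 -3.86717006] [-0.08352464  0.08276887  0.04029302]
```

Knob lifted: about −3.9 N on the wrist, width 49 mm. Now I tilt outward about the wrist.

play_rows(plan="4 0 1.3 0 -3 0 0; 4 0 2.6 -0.1 -6 0 0; 4 0 2.6 -0.1 -6 0 0; 4 0 2.6 -0.1 -6 0 0; 4 0 2.6 -0.1 -6 0 0; 4 0 2.6 -0.1 -6 0 0; 4 0 2.6 -0.1 -6 0 0; 4 0 2.6 -0.1 -6 0 0; 4 0 2.6 -0.1 -6 0 0; 4 0 1.3 -0.1 -3 0 0; 4 0 0 0 0 0 0; 4 0 0 0 0 0 0")

```text
t: 13.28
ee_pos: [745.6, -13.7, 468.0]
orientation: [1.628, 1.698, 0.862]
ft_force: [0.4, 0.1, -3.4]
width: 49.7
```

```bash
python3 - <<'E'
from h import *
o=get_obs(); print(o['t'],o['ee_pos'],o['qpos'],o['ft_force'],o['moment'],rot(o['orientation'])[:,2])
E
```

```text
13.275 [745.62476693 -13.66297096 468.01254317] [-0.07280693  0.1035729   1.7768802   0.28347774  0.33791687 -0.33610914] [ 0.39841803  0.08194421 -3.41924433] [-0.06728688  0.97725903  0.04104453] [ 0.80620343  0.03417078 -0.59065081]
```

play_rows(plan="4 0 1.1 -0.2 0 0 0; 4 0 2.2 -0.4 0 0 0; 4 0 2.2 -0.4 0 0 0; 4 0 2.2 -0.4 0 0 0; 4 0 2.2 -0.4 0 0 0; 4 0 2.2 -0.4 0 0 0; 4 0 2.2 -0.4 0 0 0; 4 0 2.2 -0.4 0 0 0; 4 0 1.1 -0.2 0 0 0; 4 0 0 0 0 0 0")

```text
t: 14.52
ee_pos: [824.0, -10.5, 631.7]
orientation: [1.625, 1.694, 0.864]
ft_force: [-0.1, 0.8, -3.7]
width: 49.8
```

```bash
python3 - <<'E'
from h import *
o=get_obs(); print(o['t'],o['ee_pos'],o['qpos'],o['ft_force'],o['moment'],rot(o['orientation'])[:,2])
E
```

```text
14.525 [823.96532222 -10.53292296 631.71022359] [-0.05727051  0.15307663  1.37232577  0.12758108  0.67916838 -0.15796371] [-0.10552845  0.83252441 -3.73283012] [-0.13972354  0.96604986  0.00817712] [ 0.80882036  0.03368132 -0.58709045]
```

play_rows(plan="4 0 2 -0.1 -3 0 0; 4 0 3 -0.1 -5 0 0; 4 0 3 -0.1 -5 0 0; 4 0 3 -0.1 -5 0 0; 4 0 3 -0.1 -5 0 0; 4 0 3 -0.1 -5 0 0; 4 0 1.5 -0.1 -3 0 0; 4 0 0 0 0 0 0; 4 0 0 0 0 0 0; 4 0 0 0 0 0 0; 4 0 0 0 0 0 0; 4 0 0 0 0 0 0; 4 0 0 0 0 0 0")

```text
t: 16.15
ee_pos: [889.3, -7.7, 801.6]
orientation: [1.252, 1.306, 1.196]
ft_force: [-0.6, 0.6, -3.7]
width: 49.6
```

```bash
python3 - <<'E'
from h import *
o=get_obs(); print(o['t'],o['ee_pos'],o['qpos'],abs(o['qvel']).max(),o['width'],o['ft_force'],rot(o['orientation'])[:,2])
im=snap('scene','s4.png')
im=snap('top','t4.png')
im=snap('wrist','w4.png')
a=cv2.imread('pics/s4.png'); b=cv2.imread('pics/w4.png'); c=cv2.imread('pics/t4.png')
f=lambda i:cv2.resize(i,(400,300),interpolation=cv2.INTER_AREA)
cv2.imwrite('pics/f4.png',np.vstack([np.hstack([f(a),f(b)]),np.hstack([f(c),f(cv2.imread('pics/top0.png'))])]))
E
```

```text
16.15 [889.31540522  -7.71490791 801.61726033] [-0.05598772  0.16392078  1.32855699  0.53455128  0.1923857  -0.53499624] 0.00260095773093912 49.57035988692121 [-0.56283885  0.57533818 -3.65154443] [ 0.99531191  0.04177769 -0.08722864]
```

View pics/f4.png

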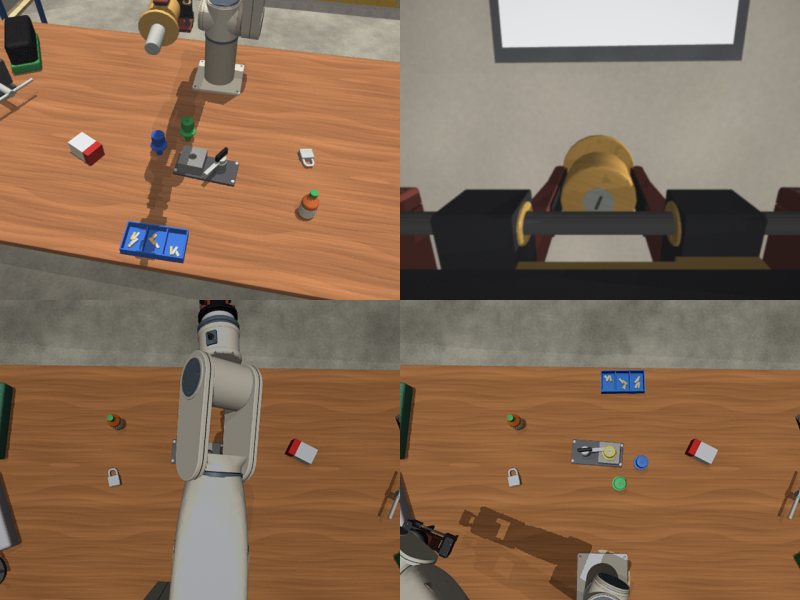

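The montage shows the knob level in the gripper (scene (160,25)). The clamp arm is swung clear, and the padlock, carton and bottle are unmoved. As a last check I measure the shank's direction from depth.

```bash
python3 - <<'E'
from h import *
d=dict(np.load('pics/s4.npz')); P=cloud(d); o=get_obs(); C=rot(o['orientation'])
T=(P-o['ee_pos'])@C   # tool frame
m=(np.linalg.norm(T[...,:2],axis=-1)<22)&(T[...,2]>40)&(T[...,2]<90)
rose=(np.linalg.norm(T[...,:2],axis=-1)<40)&(T[...,2]>8)&(T[...,2]<90)
Q=T[m]; print(len(Q),rose.sum(),T[rose][:,2].max())
for a in range(20,90,8):
    q=T[rose]; q=q[(q[:,2]>a)&(q[:,2]<=a+8)]
    if len(q): print(a,len(q),q.mean(0).round(1),np.ptp(q,0).round(1))
# end-face plane
e=T[rose]; e=e[e[:,2]>e[:,2].max()-8]; print(np.linalg.svd(e-e.mean(0))[2][2])
A=dict(np.load('pics/top0.npz')); B=dict(np.load('pics/t4.npz'))
for nm,(x0,y0,x1,y1) in dict(lock=(165,260,200,305),carton=(450,215,515,270),bottle=(165,175,210,215)).items():
    print(nm,abs(A['pixels'][y0:y1,x0:x1].astype(int)-B['pixels'][y0:y1,x0:x1]).mean())
E
```

```text
930 3387 72.51827656362497
20 2204 [ 1.3  8.1 24.1] [63.  64.1  8. ]
28 139 [ 2.1  9.4 31.9] [22.  14.5  7.9]
36 135 [ 1.8  9.3 40.1] [21.9 14.1  7.9]
44 142 [ 2.3  9.6 47.9] [21.9 14.6  7.9]
52 150 [ 2.2  9.2 55.9] [23.7 15.1  7.9]
60 156 [ 1.9  9.4 64.2] [23.5 14.8  8. ]
68 414 [-0.5  1.9 70. ] [23.2 23.3  4.5]
[0.03133954 0.10852155 0.99359997]
lock 10.566772486772487
carton 10.164848484848484
bottle 9.07
```

The shank runs parallel to the tool axis with no slip, about 5° from level, and the drum is at about 0.80 m. Handing in.

```bash
python3 -c "
from workcell import *
print(close_job())"
```

```text
the job is handed in; nothing more can be done
None
```

I turned the clamp's wing knob about 53°, to roughly 1.05 rad. I then drew the brass knob straight up out of its holder and turned it onto its side. The job was handed in with the gripper still holding it, at about 16 s of the 54 s allowed.

**Last checks:**
- **Grip:** the fingers stood at 49.6 mm on the 50 mm drum, and the wrist carried about 3.7 N. Joint speeds were close to zero.
- **Level:** the tool axis was about 5° from level. Depth readings showed the shank parallel to it, so the knob had not slipped. A rougher fit to the shank's end face gave a few degrees more, still well within the 25° allowed.
- **Height:** the drum was about 0.80 m above the bench, clear of everything.
- **Clamp and bystanders:** the clamp arm was still clear. The padlock, carton and oil bottle looked unmoved in the top view.

**One check was inconclusive:** a pixel comparison of the bystanders before and after differed by about 10 grey levels on all three. I took this for noise or lighting and did not look into it further. The arm went near none of them.

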